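Hold the spring clip open around the run card's edge

ROBOT

A 6-joint arm with a two-finger parallel gripper is mounted at the origin on the work surface. World frame = base frame: x ahead of the robot, y to its left, z up, the work surface at z = 0. Lengths are in m, angles in rad, forces in N, time in s.
With the tool pointing down it reaches from about 0.325 to 0.925 m from the base axis. Payload 3.1 kg.
Tool frame: the origin (TCP) lies on the centre line of the jaws, within the pads' length; the fingertips stand bot.finger_overhang ahead of it and the grasp point (between the pads) lies 11 mm behind it (bot.finger_overhang is the distance from the TCP to the fingertips, in m); z points along the fingers, y is the line along which they close (so a half turn about z gives the same grasp; the last joint's range is limited). The gripper opens to 85 mm and grips with 20 to 120 N. Pads are 22 mm wide; open, the fingers measure 114 mm over their backs; the gripper's body (76 mm by 85 mm) begins 54 mm behind the grasp point. The pads swing forward as they close: fully open they stand 13 mm farther back than shut.
Start: joints at [-1.424, 0.217, 1.613, -0, 1.311, -0.112], TCP at [0.16, -0.604, 0.239] pointing down, gripper open.
Joint ranges: [-2.75, 2.75], [-0.78, 2.1], [0.31, 2.55], [-1.13, 4.27], [0.13, 2.63], [-2.58, 2.58]. Speed limits (rad/s): [2.79, 2.79, 3.14, 3.14, 3.14, 3.14].

INTERFACE

Orientations are given as [roll, pitch, yaw] about the fixed x, y, z axes, in that order (R = Rz(yaw) Ry(pitch) Rx(roll)).
In Python, from station import bot gives the robot as it stands.
- The arm moves only by the tool move_arm, never from a script. Its argument "deltas" is a list that holds one entry, the list of rows, each a list of 6 numbers: the shift along the tool's x, y, z in m, then the turn, a rotation vector about the tool's x, y, z in rad. In form: [[[tx, ty, tz, ax, ay, az], ...]]. A call has 1 to 8 rows; each row shifts and turns the commanded pose from where the row before left it, along the tool's axes as they then stand; what a row does not reach is not made up. A row lasts 1/12 s, in which the tool goes at most 41.7 mm and 7.16 degrees, less where a joint would pass 70% of its speed; a pose out of reach is approached as far as the arm can. A call with a gripper value outside its range is refused whole. "gripper" is the opening, from 0 (shut) to 1 (fully open), set as the call begins (left out, the last holds). The fingers move at their own pace and stop on an object; "squeeze" is the grip in N (left out, the last holds). Time passes only in rows, so rows that do not move let the fingers close. It gives the time, the measured TCP pose, the force, the opening and the grip force at its end, in the units of the state.
- bot.get_state(): the state, without advancing time (a new reading comes with each control period).
- bot.get_image(name): name is "scene" or "top"; returns a dict with "pixels" (400x640x3 uint8, blue, green, red), "depth" (400x640 float32, m along the optical axis (not along the pixel's ray), 0 where there is no reading), "fovy" (degrees; the focal length in pixels is half the picture's height over the tangent of half this angle, whatever the lens; pixels are square), "cx", "cy" (the principal point, pixels), "xyz" and "attitude" of the camera in the world. Camera axes: x right, y up, looking along -z (the intrinsics and any distortion apply to the point x, -y, -z); pixel columns grow to the right and rows downward; lengths in m; the calibration is good to about 2 mm. A picture is of the moment at which its call begins.
- bot.hand_in(): hands the job in; it is judged then, once.
The state is a dict: "t": time; "q": joint angles; "qd": joint speeds; "effort": joint torques, N m; "ee_pos": TCP position; "ee_rot": TCP orientation; "force": force on the tool from outside, world axes, zero at the start; "ft_torque": the same for the moment, N m; "width": opening from 0.0 (shut) to 1.0 (fully open); "grasp_force": force on a finger pad.
Only numpy, scipy, OpenCV 4.12 (cv2) and the standard library are available. Lean on these libraries where they do the work, as an engineer would, in place of code of your own. Each camera call takes 0.05 s, during which the arm holds its last target. There are 200 camera calls.

TASK

Pick the blue spring clip up by its handles, squeeze it wide open and bring it to the card standing in the black stand, so that its open jaws gape around the card's green-marked upright edge, level with the mark, one jaw on each side and neither touching the card; a colleague will then slip a run sheet in. Finish while still holding the clip squeezed open and steady there: do not let go or let it close. Do not push the card stand out of place, and leave the orange clip and everything else where they are.

Things in the scene. Friction and masses are not known exactly. Their poses are not given: they have to be found in the camera images.
- clip_blue_hinge (a point): Blue spring clip, 98 mm long, lying on the bench with its 30 mm width upright (z 0 to 30 mm), about 55 g. Point: on the hinge pin, half-way up. Axes while lying: x along the clip towards the jaws (tips at +46 mm), y across it (the squeeze direction), z up along the pin; fixed to the -y side lever. Handles spread in a V and end at x = -52 mm.
- clip_blue_grip (a point): Point between the blue clip's handles where they are best pinched, half-way up, 42 mm behind the hinge (x = -42 mm, y = 0); axes as the hinge point's. Here the handles measure 50 mm over their outsides when shut, 27 mm at the open stop. Squeezing them along y opens the jaws; it takes 3.5 N at first, 8 N at the stop; more grip does no harm.
- clip_blue_tip_a (a point): Inner face of the jaw tip on the blue clip's -y side, half-way up; 46 mm ahead of the hinge. Same axes as the hinge point.
- clip_blue_tip_b (a point): Inner face of the jaw tip on the blue clip's +y side, half-way up; 46 mm ahead of the hinge. Axes fixed to the +y lever.
- clip_blue_jaw (a joint): Opening angle of the blue clip: 0 shut (jaws touching, held by the spring), 0.5 rad at the stop (jaw tips about 22 mm apart). Each lever turns by half of this about the pin relative to the clip's centre line.
- clip_blue: The blue clip again; origin on the hinge pin at the clip's underside (15 mm below the hinge point), same axes.
- card_mark (a point): Middle of the green-marked upright edge of the white card: on the edge, mid-thickness, 100 mm above the bench. The card is upright, 4 mm thick, 160 mm wide, top at 152 mm. Axes: x square to the card's faces, y out of the marked edge away from the card, z up. The green mark reaches 30 mm in from the edge and 20 mm above and below this point.
- card_stand: Black weighted stand with the white card, loose on the bench, 0.9 kg; origin under its centre, axes as the card mark's. The base is 90 mm (x) by 110 mm (y) and 22 mm high, with a 16 mm wide holder up to 34 mm; the card overhangs the base by 25 mm at each end. The mark's edge is at y = +80 mm.
- clip_orange_hinge (a point): Orange clip of the same shape, a bystander; point and axes as for the blue clip's hinge point.
- reagent_bottle: Amber bottle with a blue cap, 70 mm across, 150 mm high, a bystander; origin under its centre.
- vial_jar: Small whitish jar with a white cap, 56 mm across, 70 mm high, a bystander; origin under its centre.
- mouse: Black computer mouse, 100 x 60 x 28 mm, a bystander; origin under its centre.

How it is judged:
On the way:
1. The blue clip is held squeezed open, lifted clear of the bench (value of joint clip_blue_jaw above 0.3 rad and height (world z) of clip_blue_hinge above 0.045 m and contact force between the fingers and clip_blue above 2 N), for 0.2 s.
At the end, for the whole second after the job is handed in: Fingers hold the blue clip (>2 N), still, open >0.3 rad; jaw tips on opposite sides of the card, each >4 mm from its mid-plane, >6 mm in from the marked edge, within 15 mm of the mark's height; clip and fingers off card and stand (<0.2 N), which is upright and within 15 mm of its start (value of joint clip_blue_jaw above 0.3 rad and ((x of clip_blue_tip_a in the frame of card_mark above 0.004 m and x of clip_blue_tip_b in the frame of card_mark below -0.004 m) or (x of clip_blue_tip_b in the frame of card_mark above 0.004 m and x of clip_blue_tip_a in the frame of card_mark below -0.004 m)) and y of each of clip_blue_tip_a, clip_blue_tip_b in the frame of card_mark below -0.006 m and z of clip_blue_tip_a in the frame of card_mark between -0.015 and 0.015 m and z of clip_blue_tip_b in the frame of card_mark between -0.015 and 0.015 m and contact force between each of clip_blue, the fingers and card_stand below 0.2 N and contact force between the fingers and clip_blue above 2 N and linear speed of clip_blue below 0.02 m/s and distance of card_mark from where it was at the start of the episode below 0.015 m and angle between card_stand's own z axis and vertical below 0.05 rad); the arm keeps its last pose, push and grip.
It fails at once if The card stand is pushed out of place (mark moved over 15 mm) (distance of card_mark from where it was at the start of the episode above 0.015 m).
It fails at once if A bystander is moved over 20 mm (distance of any of clip_orange_hinge, reagent_bottle, vial_jar, mouse from where it was at the start of the episode above 0.02 m).
It also fails if it takes over 42 s, if anything falls off the work surface, if the arm or the gripper's body presses on something with over 40 N, if the wrist force passes 120 N, or if a joint passes its speed limit or range.

## Working session

There is one attempt and no reset: what is moved stays moved. The work goes in short steps, Python scripts to look and compute and a tool call to move; the robot and the scene stay as the last step left them, time stands still between calls to the robot, and variables do not carry over. Pictures are saved under pics/ and viewed, at most 10 in all, crops included, and the job is handed in when it is done.

Besides the shell and the picture viewer there is one more tool, called as name(argument=value, ...) on one line, values as JSON. move_arm: Moves the arm, as the interface text tells. Its arguments: {"type":"object","properties":{"deltas":{"type":"array","items":{"type":"array","items":{"type":"array","items":{"type":"number"}}}},"gripper":{"type":"number"},"squeeze":{"type":"number"}},"required":["deltas"]}

```bash
ls; mkdir -p pics; cat > h.py <<'E'
import numpy as np, cv2
from scipy.spatial.transform import Rotation as R
from station import bot
def cam(n):
    im=bot.get_image(n); return im
def cloud(im):
    d=im["depth"]; f=200/np.tan(np.radians(im["fovy"])/2)
    v,u=np.mgrid[0:400,0:640]
    p=np.stack([(u-im["cx"])/f*d,-(v-im["cy"])/f*d,-d],-1)
    a=np.array(im["attitude"])
    Rm=a if a.shape==(3,3) else R.from_euler("xyz",a).as_matrix()
    return p@Rm.T+np.array(im["xyz"])
E
python3 - <<'E'
from h import *
print({k:v for k,v in bot.get_state().items()},bot.finger_overhang)
for n in("scene","top"):
    im=cam(n); cv2.imwrite(f"pics/{n}0.png",im["pixels"]); np.savez(f"{n}0.npz",**im)
    print({k:v for k,v in im.items() if k not in("pixels","depth")})
E
```

```text
pics
{'t': 0.0, 'q': array([-1.42422329e+00,  2.17764786e-01,  1.61492059e+00,  1.05079839e-05,
        1.31127973e+00, -1.12167688e-01]), 'qd': array([ 0.00120535,  0.00022961, -0.00019792,  0.00082392, -0.00094536,
       -0.00132118]), 'effort': array([ 2.64171329e-03, -3.96839118e+01, -3.03855085e+01, -3.48009826e-05,
        9.74073802e-03, -3.69639679e-06]), 'ee_pos': array([ 0.15984315, -0.6034025 ,  0.23796871]), 'ee_rot': array([-3.13923624e+00, -2.75641283e-04,  2.58737695e-01]), 'force': array([-0.5490295 , -0.23296501, -0.59996101]), 'ft_torque': array([-0.0103127 ,  0.01448745,  0.0018068 ]), 'grasp_force': 0.0, 'width': 0.9967422619031606} 0.008
{'fovy': 46.255696233899954, 'cx': 318.4670115593575, 'cy': 206.07457211851826, 'xyz': array([1.18072864, 1.05935564, 0.89007636]), 'attitude': array([ 0.99858675, -0.00406226,  2.57868899])}
{'fovy': 45.650691490397946, 'cx': 317.4512988438564, 'cy': 202.01852434170965, 'xyz': array([0.37076531, 0.00230672, 1.51421713]), 'attitude': array([ 0.10049024,  0.02476861, -1.59203083])}
```

View pics/scene0.png

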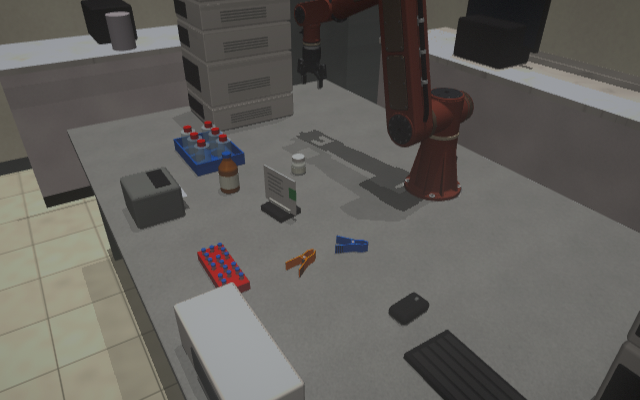

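View pics/top0.png

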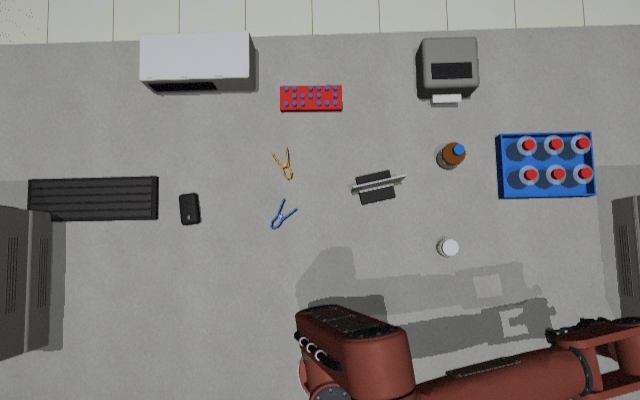

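The scene view shows the blue clip near (351,245), the orange clip at (301,260), and the card with its green mark at (292,195). In the top view the blue clip is at (283,213), with its V-shaped handles pointing up and right. The card is at (378,184), with its green edge on the left at (354,190).

```bash
cat > seg.py <<'E'
from h import *
def masks(im):
    h=cv2.cvtColor(im["pixels"],cv2.COLOR_BGR2HSV); H,S,V=[h[...,i].astype(int) for i in range(3)]
    return dict(blue=(H>100)&(H<130)&(S>110)&(V>40),green=(H>45)&(H<85)&(S>80)&(V>40),orange=(H>5)&(H<22)&(S>120))
E
python3 - <<'E'
from seg import *
np.set_printoptions(precision=4,suppress=True)
rois=dict(top=dict(blue=(265,305,190,235),green=(340,370,175,205),orange=(265,300,140,185),card=(340,415,165,210)),scene=dict(blue=(325,375,230,260),green=(280,305,180,210),orange=(280,320,245,280),card=(255,305,160,225)))
for n in("scene","top"):
    im=dict(np.load(f"{n}0.npz")); P=cloud(im); M=masks(im)
    for k,(a,b,c,d) in rois[n].items():
        Q=P[c:d,a:b].reshape(-1,3)
        m=(M[k][c:d,a:b].ravel() if k in M else Q[:,2]>0.045)&(im["depth"][c:d,a:b].ravel()>0)
        q=Q[m]
        if k=="card": 
            # plane normal in xy
            xy=q[:,:2];c0=xy.mean(0);w,v=np.linalg.eigh(np.cov((xy-c0).T)); t=(xy-c0)@v[:,1]
            print(n,k,len(q),c0,"dir",v[:,1],"ends",c0+v[:,1]*t.min(),c0+v[:,1]*t.max(),"sd",w**.5,"ztop",np.percentile(q[:,2],[50,98]))
        else: print(n,k,len(q),q.mean(0),"\n",q.min(0),q.max(0))
    # bench height
    print("bench",np.median(P[230:245,330:345,2]))
    s=im["pixels"]; a,b,c,d=rois[n]["blue"]; cr=s[c-10:d+10,a-10:b+10]
    cv2.imwrite(f"pics/{n}crop.png",cv2.resize(cr,None,fx=8,fy=8,interpolation=cv2.INTER_CUBIC))
im=dict(np.load("top0.npz"));P=cloud(im)
Q=P[185:240,260:310].reshape(-1,3);m=masks(im)["blue"][185:240,260:310].ravel()&(Q[:,2]>0.02)&(Q[:,2]<.04)
q=Q[m]; print(q[np.argsort(q[:,1])][::4])
E
```

```text
scene blue 359 [0.4865 0.1518 0.0182] 
 [ 0.4455  0.0994 -0.0004] [0.5402 0.1888 0.0324]
scene green 58 [ 0.5581 -0.084   0.0998] 
 [ 0.5528 -0.1027  0.0797] [ 0.5628 -0.0647  0.1176]
scene orange 305 [0.6516 0.1354 0.0182] 
 [ 0.5892  0.0803 -0.0046] [0.7035 0.1809 0.0315]
scene card 908 [ 0.5591 -0.1556] dir [0.4666 0.8845] ends [ 0.434  -0.3928] [ 0.5969 -0.0839] sd [0.0337 0.0718] ztop [0.0987 0.1503]
bench -0.0009363719050928809
top blue 119 [0.4818 0.152  0.0247] 
 [ 0.4427  0.1035 -0.0059] [0.534  0.1833 0.0365]
top green 12 [ 0.55   -0.0818  0.1118] 
 [ 0.5477 -0.0969  0.1007] [ 0.5531 -0.069   0.1239]
top orange 90 [0.6433 0.1394 0.0238] 
 [ 0.5972  0.1174 -0.0085] [0.6963 0.1776 0.0347]
top card 286 [ 0.564  -0.1474] dir [-0.197   0.9804] ends [ 0.5797 -0.2257] [ 0.5482 -0.069 ] sd [0.0012 0.0469] ztop [0.1198 0.1548]
bench -0.0011791410273518377
[[0.5037 0.1035 0.0323]
 [0.4952 0.1106 0.0231]
 [0.4884 0.1194 0.0324]
 [0.4855 0.1259 0.031 ]
 [0.4761 0.1352 0.0339]
 [0.5332 0.1409 0.0306]
 [0.5302 0.1442 0.0296]
 [0.4702 0.145  0.0307]
 [0.5206 0.1473 0.0315]
 [0.4704 0.1483 0.0289]
 [0.5112 0.1506 0.0319]
 [0.4735 0.1512 0.0307]
 [0.4678 0.1522 0.0216]
 [0.5119 0.1544 0.0252]
 [0.4863 0.1574 0.03  ]
 [0.4963 0.158  0.023 ]
 [0.4865 0.1607 0.0288]
 [0.4963 0.161  0.0246]
 [0.4836 0.1641 0.0264]
 [0.4803 0.167  0.029 ]
 [0.477  0.1698 0.0323]
 [0.4427 0.1736 0.0304]
 [0.4711 0.1765 0.0291]
 [0.465  0.18   0.0272]
 [0.4489 0.1823 0.0354]]
```

View pics/topcrop.png

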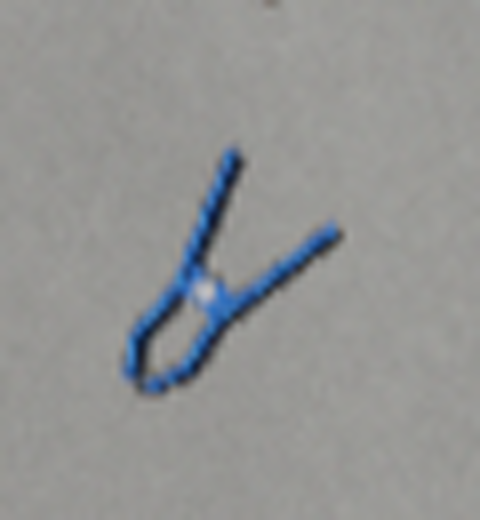

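The top crop resolves the clip: handle ends at about (284,199) and (297,209), pin at (281,216), shut jaws at (274,228). The gripper needs yaw ≈ -0.65, which leaves room in joint 6 for the later turn. I'll travel over at the current height first.

move_arm(deltas=[[[0.022, -0.0257, 0, 0, 0, 0], [0.022, -0.0257, 0, 0, 0, 0], [0.022, -0.0257, 0, 0, 0, 0], [0.022, -0.0257, 0, 0, 0, 0], [0.022, -0.0257, 0, 0, 0, 0], [0.022, -0.0257, 0, 0, 0, 0], [0.022, -0.0257, 0, 0, 0, 0], [0.022, -0.0257, 0, 0, 0, 0]]], gripper=1)

```text
t: 0.77
ee_pos: [0.2777, -0.3585, 0.2387]
ee_rot: [-3.141, 0.0, 0.258]
force: [-0.1, -0.3, 0.4]
width: 1.003
grasp_force: 0.0
```

move_arm(deltas=[[[0.022, -0.0257, 0, 0, 0, 0], [0.022, -0.0257, 0, 0, 0, 0], [0.022, -0.0257, 0, 0, 0, 0], [0.022, -0.0257, 0, 0, 0, 0], [0.022, -0.0257, 0, 0, 0, 0], [0.022, -0.0257, 0, 0, 0, 0], [0.022, -0.0257, 0, 0, 0, 0], [0.022, -0.0257, 0, 0, 0, 0]]])

```text
t: 1.43
ee_pos: [0.3951, -0.1148, 0.239]
ee_rot: [-3.142, 0.0, 0.259]
force: [0.3, -1.0, -0.7]
width: 1.004
grasp_force: 0.0
```

move_arm(deltas=[[[0.022, -0.0257, 0, 0, 0, 0], [0.022, -0.0257, 0, 0, 0, 0], [0.022, -0.0257, 0, 0, 0, 0], [0.022, -0.0257, 0, 0, 0, 0], [0.022, -0.0257, 0, 0, 0, 0], [0.022, -0.0257, 0, 0, 0, 0], [0.022, -0.0257, 0, 0, 0, 0], [0.022, -0.0257, 0, 0, 0, 0]]])

```text
t: 2.1
ee_pos: [0.5125, 0.1289, 0.2387]
ee_rot: [-3.142, 0.001, 0.259]
force: [0.8, -0.7, 0.7]
width: 0.998
grasp_force: 0.0
```

move_arm(deltas=[[[0, 0, 0.015, 0, 0, 0.113], [0, 0, 0.015, 0, 0, 0.113], [0, 0, 0.015, 0, 0, 0.113], [0, 0, 0.015, 0, 0, 0.113], [0, 0, 0.015, 0, 0, 0.113], [0, 0, 0.015, 0, 0, 0.113], [0, 0, 0.015, 0, 0, 0.115], [0, 0, 0.01, 0, 0, 0.113]]])

```text
t: 2.77
ee_pos: [0.511, 0.1271, 0.1221]
ee_rot: [3.139, 0.002, -0.653]
force: [-0.4, -0.4, -0.7]
width: 1.002
grasp_force: 0.0
```

```bash
cat > goto.py <<'E'
from h import *
def to(p,yaw=None):
    s=bot.get_state(); T=R.from_euler("xyz",s["ee_rot"])
    d=T.inv().apply(np.array(p)-s["ee_pos"])
    print("t",s["t"],"pos",s["ee_pos"].round(4),"rot",s["ee_rot"].round(4),"q",s["q"].round(2),"w",round(s["width"],3),"gf",s["grasp_force"])
    if yaw is not None: print("tool shift",d.round(4),"turn",(T.inv()*R.from_euler("xyz",[np.pi,0,yaw])).as_rotvec().round(4))
E
python3 - <<'E'
from goto import *
def pix(im,u,v,z):
    f=200/np.tan(np.radians(im["fovy"])/2)
    r=R.from_euler("xyz",im["attitude"]).apply([(u-im["cx"])/f,-(v-im["cy"])/f,-1]); c=im["xyz"]
    return c+r*(z-c[2])/r[2]
im=dict(np.load("top0.npz"))
a,b,p,t=[pix(im,255+u/8-.5,180+v/8-.5,.03)[:2] for u,v in[(236,148),(338,229),(205,290),(147,390)]]
m=(a+b)/2; print(a,b,p,t,m,"spread",np.linalg.norm(a-b),"len",np.linalg.norm(t-m))
x=(t-m)/np.linalg.norm(t-m); print("yaw",np.arctan2(x[1],x[0]),"grip from ends",m+.01*x,"from tip",t-.088*x,"from pin",p-.042*x)
to([.511,.128,.1],-.647)
im=cam("top");cv2.imwrite("pics/top1.png",cv2.resize(im["pixels"][150:270,220:380],None,fx=5,fy=5,interpolation=cv2.INTER_CUBIC))
E
```

```text
[0.53642476 0.14094058] [0.50348995 0.10129289] [0.48070419 0.15391194] [0.44201896 0.17717337] [0.51995736 0.12111673] spread 0.051542612480468236 len 0.09600385505547657
yaw 2.5180683481941024 grip from ends [0.5118391  0.12695573] from tip [0.51345962 0.12579018] from pin [0.51480087 0.12938815]
t 2.7667 pos [0.511  0.1271 0.1221] rot [ 3.1393e+00  2.4000e-03 -6.5280e-01] q [0.11 0.15 1.93 0.   1.06 2.33] w 1.002 gf 0.0
tool shift [-0.0006 -0.0008  0.0221] turn [ 0.0023  0.0024 -0.0058]
```

move_arm(deltas=[[[0.0025, -0.0018, 0.015, -0.002, 0.002, 0], [0, 0, 0.015, 0, 0, -0.01], [0, 0, 0.015, 0, 0, 0], [0, 0, 0.015, 0, 0, 0], [0, 0, 0.015, 0, 0, 0], [0, 0, 0.015, 0, 0, 0], [0, 0, 0.01, 0, 0, 0], [0, 0, 0, 0, 0, 0]]])

```text
t: 3.48
ee_pos: [0.5134, 0.1266, 0.022]
ee_rot: [3.136, 0.002, -0.636]
force: [-1.1, 0.2, -0.3]
width: 1.0
grasp_force: 0.0
```

```bash
python3 - <<'E'
from goto import *
to([.514,.127,.012],-.64)
im=cam("scene");cv2.imwrite("pics/sc1.png",cv2.resize(im["pixels"][190:290,290:410],None,fx=6,fy=6,interpolation=cv2.INTER_CUBIC))
E
```

```text
t 3.4833 pos [0.5134 0.1266 0.022 ] rot [ 3.1361e+00  1.8000e-03 -6.3590e-01] q [ 0.11  0.31  1.96 -0.    0.87  2.32] w 1.0 gf 0.0
tool shift [ 0.0003 -0.0007  0.01  ] turn [0.0055 0.0018 0.0041]
```

View pics/sc1.png

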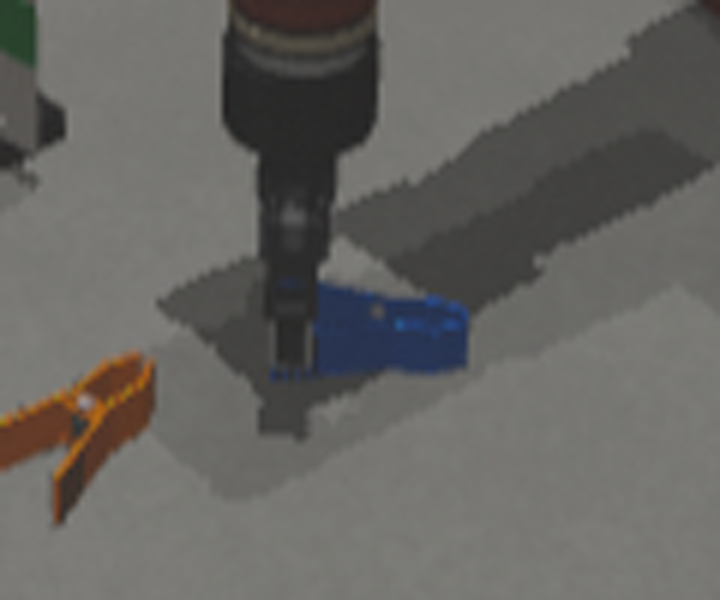

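The finger (275–315, 370) straddles the handle near its free end, clear of the orange clip. I'll lower 10 mm and close.

move_arm(deltas=[[[0, 0, 0.005, 0.003, 0, 0], [0, 0, 0.005, 0.002, 0.002, 0], [0, 0, 0, 0, 0, 0]]])

```text
t: 3.78
ee_pos: [0.5155, 0.1268, 0.0141]
ee_rot: [-3.139, -0.004, -0.637]
force: [0.4, -0.4, 0.0]
width: 1.001
grasp_force: 0.0
```

move_arm(deltas=[[[0, 0, 0, 0, 0, 0], [0, 0, 0, 0, 0, 0], [0, 0, 0, 0, 0, 0], [0, 0, 0, 0, 0, 0], [0, 0, 0, 0, 0, 0], [0, 0, 0, 0, 0, 0], [0, 0, 0, 0, 0, 0], [0, 0, 0, 0, 0, 0]]], gripper=0, squeeze=50)

```text
t: 4.45
ee_pos: [0.5184, 0.1272, 0.0171]
ee_rot: [-3.135, -0.008, -0.637]
force: [-0.9, -0.3, 8.8]
width: 0.295
grasp_force: 51.3
```

```bash
python3 - <<'E'
from goto import *
to([.514,.127,.012],-.64)
im=cam("scene");a=cv2.resize(im["pixels"][200:280,300:400],None,fx=4,fy=4,interpolation=cv2.INTER_CUBIC)
im=cam("top");b=cv2.resize(im["pixels"][180:260,250:350],None,fx=4,fy=4,interpolation=cv2.INTER_CUBIC)
cv2.imwrite("pics/g1.png",np.hstack([a,b]))
E
```

```text
t 4.45 pos [0.5184 0.1272 0.0171] rot [-3.1352 -0.0077 -0.637 ] q [ 0.11  0.32  1.96 -0.    0.85  2.32] w 0.295 gf 51.330336928367615
tool shift [-0.0035  0.0028  0.0051] turn [-0.0064 -0.0077  0.003 ]
```

View pics/g1.png

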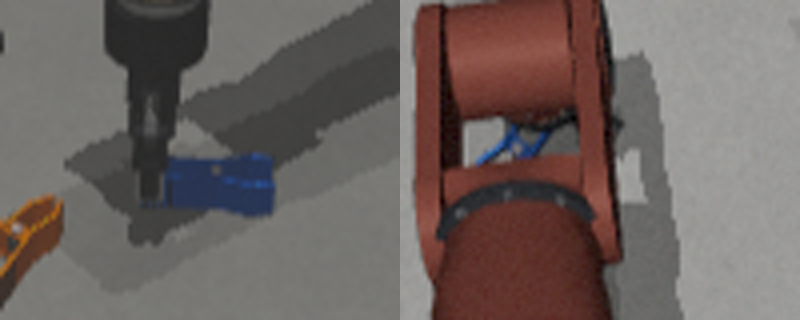

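The gripper is at 25 mm with 51 N, so the clip is at its open stop, and the jaws look open in both views. The small upward force is probably the fingertips grazing the bench, so I'll lift.

move_arm(deltas=[[[0, 0, -0.004, 0, 0, 0], [0, 0, -0.008, 0, 0, 0], [0, 0, -0.015, 0, 0, 0], [0, 0, -0.02, 0, 0, 0], [0, 0, -0.02, 0, 0, 0], [0, 0, -0.02, 0, 0, 0], [0, 0, -0.01, 0, 0, 0], [0, 0, 0, 0, 0, 0]]])

```text
t: 5.22
ee_pos: [0.5174, 0.1272, 0.1144]
ee_rot: [-3.134, -0.008, -0.637]
force: [0.6, 0.7, -0.3]
width: 0.29
grasp_force: 50.7
```

```bash
python3 - <<'E'
from seg import *
from goto import *
to([.514,.127,.11],-.64)
im=cam("scene");cv2.imwrite("pics/g2.png",cv2.resize(im["pixels"][170:270,290:410],None,fx=6,fy=6,interpolation=cv2.INTER_CUBIC))
P=cloud(im);m=masks(im)["blue"]&(im["depth"]>0); m[:,:290]=0;m[:,410:]=0;m[:170]=0;m[270:]=0
q=P[m];print(len(q),q.mean(0),np.percentile(q,[1,99],axis=0))
E
```

```text
t 5.2167 pos [0.5174 0.1272 0.1144] rot [-3.1345 -0.0084 -0.6372] q [ 0.11  0.16  1.93 -0.    1.04  2.32] w 0.29 gf 50.70304870605469
tool shift [-0.0027  0.0022  0.0043] turn [-0.0071 -0.0084  0.0029]
324 [0.47748763 0.16386406 0.11536634] [[0.43907857 0.12744324 0.09960501]
 [0.51370085 0.19519208 0.12763963]]
```

View pics/g2.png

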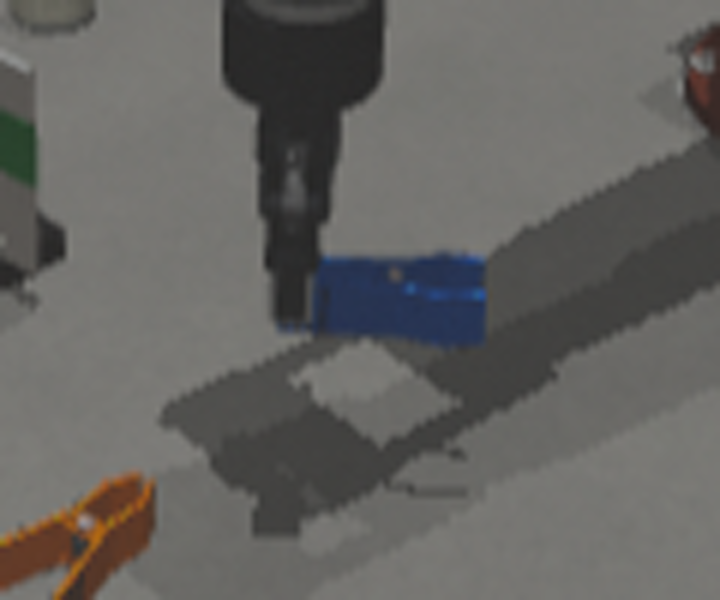

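The clip is lifted and held open, level at (400,300), and its centre is at about the TCP's height. Next I'll turn the jaws towards the card.

move_arm(deltas=[[[0, 0, 0, -0.007, -0.008, -0.06], [0, 0, 0, 0, 0, -0.1], [0, 0, 0, 0, 0, -0.1], [0, 0, 0, 0, 0, -0.1], [0, 0, 0, 0, 0, -0.1], [0, 0, 0, 0, 0, -0.1], [0, 0, 0, 0, 0, -0.1], [0, 0, 0, 0, 0, -0.1]]])

```text
t: 5.93
ee_pos: [0.5135, 0.1267, 0.1091]
ee_rot: [3.141, 0.01, 0.128]
force: [-0.8, 0.0, -0.5]
width: 0.293
grasp_force: 50.7
```

move_arm(deltas=[[[0, 0, 0, 0, 0, -0.1], [0, 0, 0, 0, 0, -0.1], [0, 0, 0, 0, 0, -0.1], [0, 0, 0, 0, 0, -0.1], [0, 0, 0, 0, 0, -0.1], [0, 0, 0, 0, 0, -0.1], [0, 0, 0, 0, 0, -0.1], [0, 0, 0, 0, 0, -0.1]]])

```text
t: 6.6
ee_pos: [0.5135, 0.1267, 0.1091]
ee_rot: [-3.135, 0.007, 0.928]
force: [-0.8, -0.5, 0.2]
width: 0.295
grasp_force: 50.7
```

move_arm(deltas=[[[0, 0, 0, 0, 0, -0.1], [0, 0, 0, 0, 0, -0.1], [0, 0, 0, 0, 0, -0.1], [0, 0, 0, 0, 0, -0.1], [0, 0, 0, 0, 0, -0.1], [0, 0, 0, 0, 0, -0.1], [0, 0, 0, 0, 0, -0.1], [0, 0, 0, 0, 0, -0.05]]])

```text
t: 7.27
ee_pos: [0.5135, 0.1267, 0.1091]
ee_rot: [-3.132, 0.001, 1.677]
force: [0.4, -0.5, -0.4]
width: 0.289
grasp_force: 50.7
```

```bash
python3 - <<'E'
from seg import *
from goto import *
np.set_printoptions(precision=4,suppress=True)
to([.5175,.127,.11],1.769)
a=cam("scene");b=cam("top");np.savez("s2.npz",**a);np.savez("t2.npz",**b)
cv2.imwrite("pics/r.png",np.hstack([cv2.resize(i,None,fx=4,fy=4,interpolation=cv2.INTER_CUBIC) for i in(a["pixels"][160:280,265:365],b["pixels"][140:260,265:365])]))
for im in(a,b):
    P=cloud(im);m=masks(im)["blue"]&(im["depth"]>0)&(abs(P[...,0]-.52)<.1)&(abs(P[...,1]-.08)<.12)&(P[...,2]>.07)
    q=P[m];print(len(q),q.mean(0),np.percentile(q,[1,99],axis=0))
E
```

```text
t 7.2667 pos [0.5135 0.1267 0.1091] rot [-3.1319  0.0005  1.6769] q [ 0.11  0.17  1.93 -0.    1.05  0.  ] w 0.289 gf 50.6817752122879
tool shift [-0.0001  0.004  -0.0009] turn [-0.0097  0.0001 -0.0921]
126 [0.5296 0.0893 0.1093] [[0.5037 0.0418 0.0962]
 [0.5485 0.1331 0.1222]]
67 [0.521  0.0629 0.128 ] [[0.4853 0.0372 0.1044]
 [0.5426 0.0825 0.386 ]]
```

View pics/r.png

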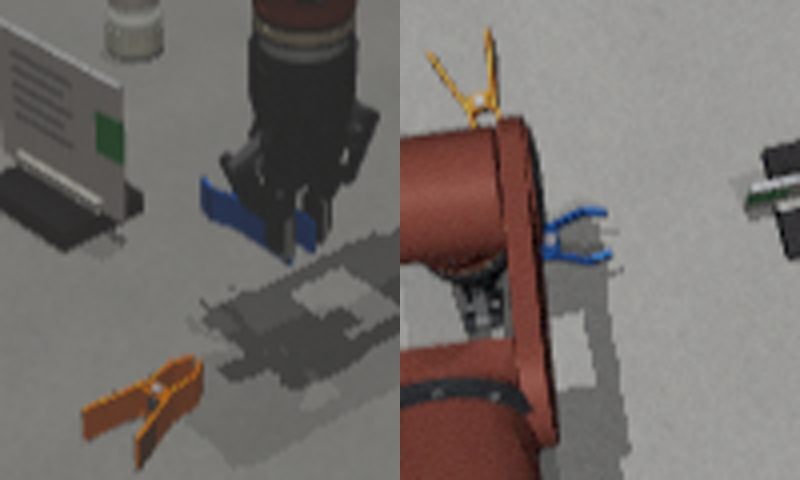

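The top view shows the jaws open, with tips at about (317,192.5) and (317.5,204), facing the card edge at about (352,190). Now I'll measure both in that camera and work out the correction.

```bash
cat > meas.py <<'E'
from seg import *
np.set_printoptions(precision=4,suppress=True)
def line(xy):
    c=xy.mean(0);w,v=np.linalg.eigh(np.cov((xy-c).T));d=v[:,1]*np.sign(v[1,1]);t=(xy-c)@d
    return c,d,t.min(),t.max(),w[0]**.5
im=dict(np.load("top0.npz"));P=cloud(im)
R_=(abs(P[...,0]-.564)<.035)&(abs(P[...,1]+.147)<.09)
for lo,hi in((.145,.17),(.06,.13)):
    c,d,a,b,s=line(P[R_&(P[...,2]>lo)&(P[...,2]<hi)][:,:2]);print("top",lo,"edge",c+d*b,"other",c+d*a,"ang",np.arctan2(d[1],d[0]),s)
im=dict(np.load("scene0.npz"));P=cloud(im)
R_=(abs(P[...,0]-.564)<.035)&(abs(P[...,1]+.147)<.09)
for lo,hi in((.06,.149),):
    c,d,a,b,s=line(P[R_&(P[...,2]>lo)&(P[...,2]<hi)][:,:2]);print("scene",lo,"edge",c+d*b,"other",c+d*a,"ang",np.arctan2(d[1],d[0]),s)
def pix(im,u,v,z):
    f=200/np.tan(np.radians(im["fovy"])/2)
    r=R.from_euler("xyz",im["attitude"]).apply([(u-im["cx"])/f,-(v-im["cy"])/f,-1]); c=im["xyz"]
    return c+r*(z-c[2])/r[2]
def tips(im,zc,*uv): return [pix(im,u-.375,v-.375,zc)[:2] for u,v in uv]
E
python3 - <<'E'
from meas import *
from meas import tips
im=dict(np.load("t2.npz"))
a,b,p=tips(im,.124,(265+207/4,140+210/4),(265+210/4,140+256/4),(265+151/4,140+238/4));m=(a+b)/2
print(a,b,m,"gap",np.linalg.norm(a-b),"pin",p,"clip dir",np.arctan2(*(m-p)[::-1]))
P=cloud(im);k=masks(im)["blue"]&(abs(P[...,0]-.52)<.06)&(abs(P[...,1]-.06)<.06)&(P[...,2]>.09)&(P[...,2]<.15);print(np.c_[np.argwhere(k)[:,::-1],P[k]][:: 4], np.median(P[k][:,2]))
E
```

```text
top 0.145 edge [ 0.5496 -0.07  ] other [ 0.5807 -0.2246] ang 1.7691852910240378 0.001408434515034987
top 0.06 edge [ 0.5477 -0.0691] other [ 0.5792 -0.2258] ang 1.7692624827595773 0.00041997601055480043
scene 0.06 edge [ 0.5544 -0.0657] other [ 0.5875 -0.2311] ang 1.7683366202779216 0.0020723408021928575
[0.5411 0.0363] [0.507  0.0348] [0.524  0.0356] gap 0.0341357582018373 pin [0.5213 0.078 ] clip dir -1.5070046469673812
[[309.     192.       0.5427   0.0583   0.1182]
 [313.     192.       0.5415   0.0462   0.1251]
 [308.     193.       0.5394   0.0612   0.1216]
 [312.     193.       0.5385   0.0492   0.1264]
 [306.     194.       0.5364   0.0671   0.123 ]
 [304.     195.       0.5337   0.0731   0.1215]
 [302.     196.       0.5306   0.0789   0.1242]
 [302.     197.       0.5282   0.0793   0.1189]
 [301.     201.       0.5165   0.0825   0.1176]
 [302.     202.       0.513    0.0793   0.1222]
 [302.     203.       0.5105   0.0796   0.1181]
 [316.     203.       0.5093   0.0382   0.1198]
 [303.     204.       0.507    0.0765   0.1225]
 [307.     204.       0.5074   0.065    0.1157]
 [313.     204.       0.5065   0.0471   0.1201]
 [309.     205.       0.5035   0.0588   0.1238]
 [313.     205.       0.5033   0.0471   0.1231]] 0.12066475911932883
```

move_arm(deltas=[[[0, 0, 0, -0.01, 0, -0.06], [0, 0, 0, 0, 0, -0.05], [-0.01, -0.0016, 0.0015, 0, 0, 0], [-0.015, -0.0016, 0.0015, 0, 0, 0], [-0.015, -0.0016, 0.0015, 0, 0, 0], [-0.015, -0.0016, 0.0015, 0, 0, 0], [-0.015, -0.0012, 0.0015, 0, 0, 0], [0, 0, 0.0015, 0, 0, 0]]])

```text
t: 8.03
ee_pos: [0.5223, 0.0541, 0.1015]
ee_rot: [3.139, 0.002, 1.778]
force: [0.1, -0.7, -0.5]
width: 0.292
grasp_force: 50.7
```

```bash
python3 - <<'E'
from goto import *
to([.53,.0,.1],1.785)
a=cam("scene");b=cam("top");np.savez("s3.npz",**a);np.savez("t3.npz",**b)
cv2.imwrite("pics/r3.png",np.hstack([cv2.resize(a["pixels"][160:260,260:340],None,fx=5,fy=5,interpolation=cv2.INTER_CUBIC),cv2.resize(b["pixels"][165:227,320:370],None,fx=8,fy=8,interpolation=cv2.INTER_CUBIC)[:500]]))
E
```

```text
t 8.0333 pos [0.5223 0.0541 0.1015] rot [3.1387e+00 1.8000e-03 1.7782e+00] q [-0.03  0.17  1.95 -0.    1.02 -0.24] w 0.292 gf 50.68282127380371
tool shift [-0.0545 -0.0036  0.0015] turn [ 0.0029  0.0018 -0.0068]Traceback (most recent call last):
  File "<stdin>", line 4, in <module>
    return _nx.concatenate(arrs, 1, dtype=dtype, casting=casting)
           ~~~~~~~~~~~~~~~^^^^^^^^^^^^^^^^^^^^^^^^^^^^^^^^^^^^^^^
ValueError: all the input array dimensions except for the concatenation axis must match exactly, but along dimension 0, the array at index 0 has size 500 and the array at index 1 has size 496
```

```bash
python3 - <<'E'
from h import *
a=dict(np.load("s3.npz"));b=dict(np.load("t3.npz"))
cv2.imwrite("pics/r3.png",np.hstack([cv2.resize(a["pixels"][160:260,260:340],None,fx=5,fy=5,interpolation=cv2.INTER_CUBIC),cv2.resize(b["pixels"][165:228,320:370],(400,500),interpolation=cv2.INTER_CUBIC)]))
E
```

```text
(no output)
```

View pics/r3.png

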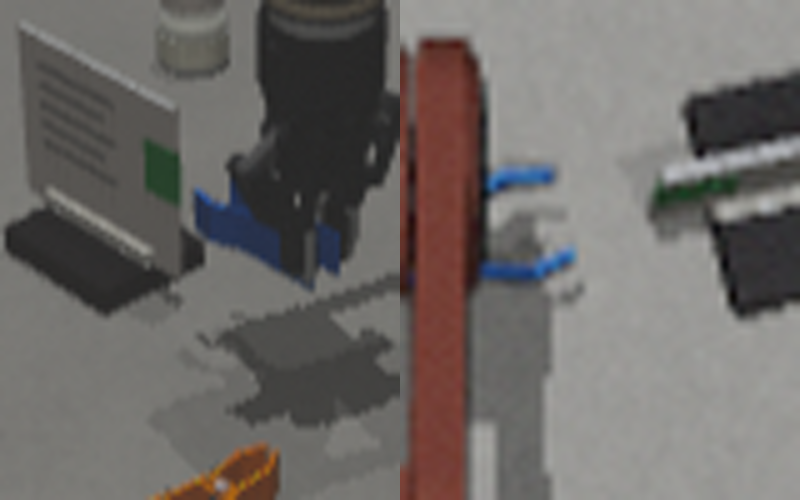

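The right half shows the jaw tips at (553,174) and (573,257), and the card's green edge at (655,190–210). I'll compute the remaining offset.

```bash
python3 - <<'E'
from meas import *
im=dict(np.load("t3.npz"))
s=500/63
a,b=[pix(im,320+u/8-.44,165+v/s-.44,.1165)[:2] for u,v in((154,174),(175,256))]
m=(a+b)/2;y=np.array([-.197,.980]);x=np.array([.980,.197]);e=np.array([.5497,-.069])
d=a-b;print(a,b,m,"gap",np.hypot(*d),"angle err",np.arctan2(d@y,d@x))
print("mid: across",(m-e)@x,"along",(m-e)@y,"a",(a-e)@x,(a-e)@y,"b",(b-e)@x,(b-e)@y)
c=dict(np.load("s3.npz"));P=cloud(c);k=masks(c)["blue"]&(abs(P[...,0]-.54)<.08)&(abs(P[...,1])<.1)&(P[...,2]>.06)&(P[...,2]<.14)
q=P[k];t=(q[:,:2]-e)@y;print(len(q),"scene along min",t.min(),"z",np.percentile(q[:,2],[2,50,98]),"tip z",np.percentile(q[t<t.min()+.012][:,2],[5,50,95]))
print("scene tip across",((q[:,:2]-e)@x)[t<t.min()+.01])
E
```

```text
top 0.145 edge [ 0.5496 -0.07  ] other [ 0.5807 -0.2246] ang 1.7691852910240378 0.001408434515034987
top 0.06 edge [ 0.5477 -0.0691] other [ 0.5792 -0.2258] ang 1.7692624827595773 0.00041997601055480043
scene 0.06 edge [ 0.5544 -0.0657] other [ 0.5875 -0.2311] ang 1.7683366202779216 0.0020723408021928575
[ 0.5572 -0.0304] [ 0.5262 -0.0373] [ 0.5417 -0.0338] gap 0.03175755777565333 angle err 0.022576577995060746
mid: across -0.0009018990142274084 along 0.03603900483243498 a 0.014966553625107928 0.03639732107132943 b -0.016770351653562852 0.035680688593540545
150 scene along min 0.03012207288167454 z [0.0887 0.1013 0.1143] tip z [0.0906 0.0999 0.1115]
scene tip across [-0.015   0.02   -0.0092  0.0205  0.0181 -0.014  -0.0102  0.0213 -0.0111
 -0.0108  0.0189 -0.01   -0.0114  0.0224  0.0211  0.0224]
```

The clip is centred on the card to within about 1–3 mm, aligned, and at z ≈ 0.100. The tips are about 33 mm short of the edge, so I'll advance 48 mm.

move_arm(deltas=[[[-0.005, 0, 0, 0, 0, 0], [-0.008, 0, 0, 0, 0, 0], [-0.008, 0, 0, 0, 0, 0], [-0.008, 0, 0, 0, 0, 0], [-0.008, 0, 0, 0, 0, 0], [-0.006, 0, 0, 0, 0, 0], [-0.005, 0, 0, 0, 0, 0], [0, 0, 0, 0, 0, 0]]])

```text
t: 8.8
ee_pos: [0.533, 0.0088, 0.1025]
ee_rot: [3.137, 0.001, 1.782]
force: [-0.3, 0.1, -1.1]
width: 0.293
grasp_force: 50.7
```

```bash
python3 - <<'E'
from goto import *
to([.53,.0,.1],1.778); print(bot.get_state()["force"])
a=cam("scene");b=cam("top");np.savez("s4.npz",**a);np.savez("t4.npz",**b)
cv2.imwrite("pics/r4.png",np.hstack([cv2.resize(a["pixels"][160:260,260:340],None,fx=5,fy=5,interpolation=cv2.INTER_CUBIC),cv2.resize(b["pixels"][165:228,320:370],(400,500),interpolation=cv2.INTER_CUBIC)]))
E
```

```text
t 8.8 pos [0.533  0.0088 0.1025] rot [3.1370e+00 1.2000e-03 1.7816e+00] q [-0.12  0.18  1.93  0.    1.02 -0.33] w 0.293 gf 50.682833790779114
tool shift [-0.008  -0.0048  0.0025] turn [0.0046 0.0012 0.0036]
[-0.33369989  0.09027244 -1.14443311]
```

View pics/r4.png

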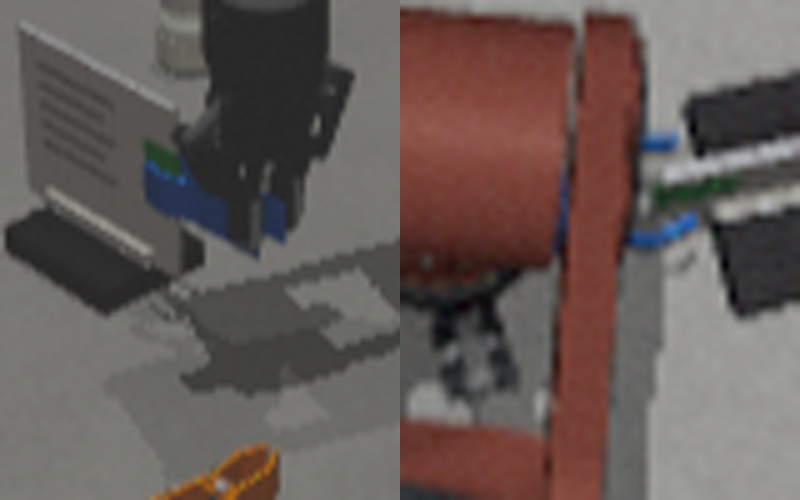

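The jaws gape around the green edge, one on each side (tips at (677,142) and (695,218), card between them at about y=185), with no contact. One numeric check before handing in.

```bash
python3 - <<'E'
from meas import *
im=dict(np.load("t4.npz"));s=500/63
a,b=[pix(im,320+u/8-.44,165+v/s-.44,.1165)[:2] for u,v in((277,142),(296,218))]
y=np.array([-.197,.980]);x=np.array([.980,.197]);e=np.array([.5497,-.069])
for p in(a,b):print("across",(p-e)@x,"along",(p-e)@y)
c=dict(np.load("s4.npz"));P=cloud(c);k=masks(c)["blue"]&(abs(P[...,0]-.54)<.08)&(abs(P[...,1]+.04)<.1)&(P[...,2]>.06)&(P[...,2]<.14)
q=P[k];t=(q[:,:2]-e)@y;print("along min",np.percentile(t,2),"tip z",np.percentile(q[t<t.min()+.012][:,2],[5,50,95]))
for f,n in((0,"top0.npz"),(1,"t4.npz")):
    i=dict(np.load(n));P=cloud(i);m=(abs(P[...,0]-.564)<.035)&(abs(P[...,1]+.17)<.06)&(P[...,2]>.06)&(P[...,2]<.17);print(P[m].mean(0))
E
```

```text
top 0.145 edge [ 0.5496 -0.07  ] other [ 0.5807 -0.2246] ang 1.7691852910240378 0.001408434515034987
top 0.06 edge [ 0.5477 -0.0691] other [ 0.5792 -0.2258] ang 1.7692624827595773 0.00041997601055480043
scene 0.06 edge [ 0.5544 -0.0657] other [ 0.5875 -0.2311] ang 1.7683366202779216 0.0020723408021928575
across 0.016648389698293662 along -0.010666843127310961
across -0.012738673072799982 along -0.01106282123532482
along min -0.013468634996465894 tip z [0.0984 0.0997 0.101 ]
[ 0.5683 -0.1683  0.1199]
[ 0.5683 -0.1684  0.1192]
```

Depth is 11–13 mm and the card is unmoved. I'll go 4 mm deeper and 2 mm across for margin, let it settle, and hand in.

move_arm(deltas=[[[-0.002, -0.001, 0.001, 0, 0, 0], [-0.002, -0.001, 0.001, 0, 0, 0], [0, 0, 0, 0, 0, 0], [0, 0, 0, 0, 0, 0], [0, 0, 0, 0, 0, 0], [0, 0, 0, 0, 0, 0]]])

```text
t: 9.4
ee_pos: [0.5316, 0.0057, 0.1004]
ee_rot: [3.137, 0.001, 1.783]
force: [0.1, 0.1, -1.2]
width: 0.292
grasp_force: 50.7
```

```bash
python3 - <<'E'
from goto import *
to([.53,.0,.1]); s=bot.get_state(); print(s["force"],abs(s["qd"]).max())
print(bot.hand_in())
E
```

```text
t 9.4 pos [0.5316 0.0057 0.1004] rot [3.1372e+00 7.0000e-04 1.7830e+00] q [-0.12  0.18  1.94  0.    1.02 -0.33] w 0.292 gf 50.686150789260864
[ 0.08218053  0.13731612 -1.18727283] 0.0035820672731997167
the job is handed in; nothing more can be done
None
```

I handed the job in at 9.4 s with the blue clip held squeezed open at 51 N. Its jaws were around the card's green-marked edge, level with the mark and about 15 mm in. The last images, taken before a final 4 mm nudge, show a gap on both sides of the card and the stand unmoved. The hand-in returned no verdict.

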